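# Open the dial padlock on the tool chest and hold it up

### The job

The tool chest on the garage bench is locked with the steel dial padlock: turn its dial until the yellow painted mark stands at the red index beside the shackle and clicks into its notch, then pull the lock back from the staple so that the shackle slides right open. Unhook the open lock from the staple and finish still holding it in the gripper, level with the dial upwards, at rest and at least 10 cm above the top of the chest. Leave everything else on the bench and the chest where it is.

Things in the scene. Friction and masses are not known exactly. Their poses are not given: they have to be found in the camera images.
- chest: Slate-grey steel tool chest, 320 (x) x 480 (y) x 150 mm high, fixed; its place and yaw vary. Origin: centre of its underside; z up. Top: the +x half is the hinged lid, the -x half (towards the robot) a fixed flat deck, both 150 mm up.
- staple (a point): Foot of the staple, at deck height midway between its legs; axes as the chest's. A closed upright arch of 6 mm round steel bar across the chest: legs 13 mm either side along the chest's y (20 mm clear), clear height 27 mm, top 33 mm. A flat hasp strap, 45 mm wide, 2.5 mm thick, lies round its foot: from the lid to 9 mm on the -x side.
- padlock: Loose steel dial padlock, about 0.55 kg, on its back on the deck, dial up. Case 64 x 64 x 28 mm. Origin: centre of its underside; x to the shackle, z up. Starts about square with the chest (x along its x), origin 50 to 55 mm short of the staple's plane, the short leg through the arch. Plain sides at y = +-32 mm are free to grip from above.
- dial_grip (a point): Centre of the dial's knob, on the dial's axis above the padlock's origin, 40.5 mm above its underside; x axis to the yellow mark. Black ribbed knob 34 mm across, 32.5 to 48.5 mm above the underside, on a skirt 50 mm across (28.5 to 32.5 mm) with 11 white ticks and one yellow mark; a yellow line on the knob's top points the same way.
- dial (a joint): Angle of the yellow mark from the red index, rad, positive anticlockwise from above; a full turn is the same place. Starts at 0.9 to 2.6, turns freely both ways with a light click each 0.52 rad (30 degrees), about 0.025 N m, and springs into the nearest notch when let go. The lock opens only at 0 (or a full turn), within about 0.2.
- shackle (a joint): How far the shackle has slid out along the lock's x, m: 0 locked, 0.022 at its stop; no swivel. Dial wrong: 2 mm of play at most. Dial right: slides at about 5 N and stays where left. To open it, pull the case away from the staple (along the lock's -x): after 8 to 13 mm of slack the bow catches on the staple and the shackle comes out.
- shackle_tip (a point): Free end of the short leg, 4 mm inside the case when locked. Shackle: 10 mm bar, 14 mm above the underside, legs at y = -19 (long, stays in the case) and +19 mm (short). Open, the tip is 18 mm clear of the case: with the short leg mid-arch, push the lock forward till the staple is in that gap (origin 41 mm short of the staple's plane), then lift it straight off.
- key_padlock: Bystander: small brass key padlock lying on the chest's deck, case 36 x 40 x 18 mm. Not to be moved. Origin: centre of its underside.
- tape_measure: Bystander: orange tape measure on the lid, 62 x 34 x 60 mm high. Origin: centre of its underside.
- screw_jar: Bystander: glass jar of screws with a red cap on the lid, 60 mm across, 74 mm high. Origin: centre of its underside.
- screwdriver: Bystander: green-handled screwdriver, 190 mm long, lying on the bench. Origin: under its middle.
- spanner: Bystander: spanner, 170 mm long, lying on the bench. Origin: under its middle.
- spray_can: Bystander: white and blue spray can standing on the bench, 64 mm across, 185 mm high. Origin: centre of its underside.
- hammer: Bystander: hammer, 260 mm long, lying on the bench. Origin: under its middle.
- hasp (a point): Middle of the hasp's hinge knuckle on the lid, 65 mm on the +x side of the staple, 6 mm high; the open shackle's bow passes above it. Only a landmark.
- index (a point): Red index mark, 5 x 7 mm, on the padlock's top face at its +x edge between the shackle's legs; 28 mm above the underside, 28 mm in x from the origin. The loose case may shift a few mm or swing up to 0.1 rad while the dial is turned.

How it is judged:
On the way, in this order (a step that is already met when the one before it is completed fails the run):
1. the dial's yellow mark stands at the index, in its notch (within 0.2 rad), shackle still shut ((value of joint dial between -0.2 and 0.2 rad or value of joint dial between 6.08 and 6.48 rad) and value of joint shackle below 0.004 m), for 0.2 s.
2. the shackle is pulled open, at least 18 mm of its 22 mm (value of joint shackle above 0.018 m), for 0.2 s.
At the end, for the whole second after the job is handed in: The padlock, its shackle still at least 18 mm out, is held by the fingers (over 1 N) and touches nothing of the chest, its underside at least 95 mm above the chest's top, within 0.25 rad of level with the dial upwards, and still (under 30 mm/s) (value of joint shackle above 0.018 m and z of padlock in the frame of chest above 0.245 m and angle between padlock's own z axis and vertical below 0.25 rad and contact force between the fingers and padlock above 1 N and contact force between padlock and chest below 0.05 N and linear speed of padlock below 0.03 m/s); the arm keeps its last pose, push and grip.
It fails at once if a bystander is moved more than 20 mm (distance of any of key_padlock, tape_measure, screw_jar, screwdriver, spanner, spray_can, hammer from where it was at the start of the episode above 0.02 m).
It also fails if it takes over 72 s, if anything falls off the work surface, if the arm or the gripper's body presses on something with over 40 N, if the wrist force passes 120 N, or if a joint passes its speed limit or range.

### The arm

A 6-joint arm with a two-finger parallel gripper is mounted at the origin on the work surface. World frame = base frame: x ahead of the robot, y to its left, z up, the work surface at z = 0. Lengths are in m, angles in rad, forces in N, time in s.
With the tool pointing down it reaches from about 0.25 to 0.725 m from the base axis. Payload 4 kg.
Tool frame: the origin (TCP) lies at the very end of the fingers, on their centre line; the grasp point (between the pads) lies 19 mm behind it; x points along the fingers, z is the direction in which the jaws open and shut, and the axes are right-handed (so a half turn about x gives the same grasp; the last joint's range is limited). The gripper opens to 85 mm and grips with 20 to 120 N. Pads are 22 mm wide; open, the fingers measure 114 mm over their backs; the gripper's body (76 mm by 85 mm) begins 54 mm behind the grasp point. The pads swing forward as they close: fully open they stand 13 mm farther back than shut.
Start: joints at [-1.238, 0.241, 0.005, 1.335, 0, 1.571], TCP at [0.163, -0.473, 0.231] pointing down, gripper open.
Joint ranges: [-2.72, 2.72], [-1.05, 1.87], [-1.09, 1.28], [-1.99, 2.15], [-1.42, 1.44], [-3.14, 3.14]. Speed limits (rad/s): [2.79, 2.79, 3.14, 3.14, 3.14, 3.14].

### API

Orientations are given as a unit quaternion [x, y, z, w].
In Python, from workcell import bot gives the robot as it stands.
- The arm moves only by the tool apply_moves, never from a script. Its argument "targets" is one flat list of numbers, 7 for each row, row after row: the shift along the tool's x, y, z in units of 25 cm (1.0 is 25 cm), then the turn, a rotation vector about the tool's x, y, z in units of 0.5 rad (1.0 is 0.5 rad), then the opening, from 0 (shut) to 1 (fully open). In form: [tx, ty, tz, wx, wy, wz, claw, tx, ty, tz, wx, wy, wz, claw, ...]. A call has 1 to 12 rows; each row is the pose to reach, as a shift and turn from the pose commanded when the call began, along the tool's axes at that moment; what a row does not reach only later rows make up. A row lasts 1/12 s, in which the tool goes at most 41.7 mm and 7.16 degrees, less where a joint would pass 70% of its speed; a pose out of reach is approached as far as the arm can. A call with a number of a shift or a turn outside -1 to 1 is refused whole. A call with a gripper value outside its range is refused whole. The fingers move at their own pace and stop on an object; the grip force is fixed at half the most. Time passes only in rows, so rows that repeat a pose let the fingers close. It gives the time, the measured TCP pose, the force and the opening at its end, in the units of the state.
- bot.get_obs(): the state, without advancing time (a new reading comes with each control period).
- bot.camera(name): name is "scene" or "side" or "wrist"; returns (picture, depth): 420x560x3 uint8, red, green, blue; 420x560 float32, m along the optical axis (not along the pixel's ray), 0 where there is no reading.
- bot.camera_params(name): a dict with "fx", "fy", "cx", "cy" (pixels), "dist" ([k1, k2, p1, p2, k3] as OpenCV has them; the pictures are not rectified), "T" (4x4, takes a point from camera to world coordinates); the wrist camera has in their place "tool_from_camera" (4x4, takes a point from camera to tool coordinates, whose origin is the TCP and whose axes are the tool frame's). Camera axes: x right, y up, looking along -z (the intrinsics and any distortion apply to the point x, -y, -z); pixel columns grow to the right and rows downward; lengths in m; the calibration is good to about 2 mm. A picture is of the moment at which its call begins: read the wrist's pose just before it. camera_params takes no time and is no camera call.
- bot.job_done(): hands the job in, once; it reports no verdict.
The state is a dict: "clock": time; "joint_pos": joint angles; "joint_vel": joint speeds; "tau": joint torques, N m; "eef_pos": TCP position; "tool_rot": TCP orientation; "ft_force": force on the tool from outside, world axes, zero at the start; "ft_torque": the same for the moment, N m; "grip_width": finger opening in m.
Only numpy, scipy, OpenCV 4.12 (cv2) and the standard library are available. Lean on these libraries where they do the work, as an engineer would, in place of code of your own. Each camera call takes 0.05 s, during which the arm holds its last target.

## Working session

There is one attempt and no reset: what is moved stays moved. The work goes in short steps, Python scripts to look and compute and a tool call to move; the robot and the scene stay as the last step left them, time stands still between calls to the robot, and variables do not carry over. Pictures are saved under pics/ and viewed, and the job is handed in when it is done.

Besides the shell and the picture viewer there is one more tool, called after "Call:" by a JSON object that holds its "op" and its "data". apply_moves: Moves the arm, as the interface text tells. Its arguments: {"type":"object","properties":{"targets":{"type":"array"}},"required":["targets"]}

```bash
ls; mkdir -p pics; python3 - <<'E'
from workcell import bot
import cv2
o=bot.get_obs();print({k:o[k] for k in('clock','eef_pos','tool_rot','grip_width','ft_force')})
for n in('scene','side','wrist'):
    im,d=bot.camera(n);cv2.imwrite(f'pics/{n}0.png',im[:,:,::-1]);p=bot.camera_params(n);print(n,p)
E
```

```text
pics
{'clock': 0.0, 'eef_pos': array([ 0.16311843, -0.47195472,  0.2304089 ]), 'tool_rot': array([ 0.41071478,  0.57652104, -0.40985348,  0.57528861]), 'grip_width': 0.08527578615464931, 'ft_force': array([ 0.31213333,  0.39318148, -0.19200557])}
scene {'fx': 487.2070496209909, 'fy': 487.2070496209909, 'cx': 277.5460899893174, 'cy': 207.53226025806916, 'dist': array([-0.01188935,  0.        ,  0.        ,  0.        ,  0.        ]), 'T': array([[ 0.66444601, -0.44188806,  0.6026993 ,  1.43581047],
       [ 0.74730387,  0.38534953, -0.54133416, -0.78710693],
       [ 0.00695921,  0.81008684,  0.58626861,  1.0120993 ],
       [ 0.        ,  0.        ,  0.        ,  1.        ]])}
side {'fx': 438.48983469044856, 'fy': 438.48983469044856, 'cx': 275.1015269628491, 'cy': 213.50568184653275, 'dist': array([0.04629477, 0.        , 0.        , 0.        , 0.        ]), 'T': array([[-0.72475108,  0.53249   , -0.4372531 , -0.07097185],
       [-0.6887304 , -0.54178047,  0.48179285,  0.70203846],
       [ 0.01965469,  0.65032939,  0.75939803,  1.19712224],
       [ 0.        ,  0.        ,  0.        ,  1.        ]])}
wrist {'fx': 314.08062376537976, 'fy': 314.08062376537976, 'cx': 279.1858755499036, 'cy': 211.47563518234838, 'dist': array([-0.06812261,  0.        ,  0.        ,  0.        ,  0.        ]), 'tool_from_camera': array([[ 1.60202432e-04,  3.04327640e-01, -9.52567405e-01,
        -1.42260115e-01],
       [ 3.42565327e-04,  9.52567345e-01,  3.04327678e-01,
         7.75106810e-02],
       [ 9.99999928e-01, -3.75070599e-04,  4.83515081e-05,
        -7.95385034e-05],
       [ 0.00000000e+00,  0.00000000e+00,  0.00000000e+00,
         1.00000000e+00]])}
```

View pics/scene0.png

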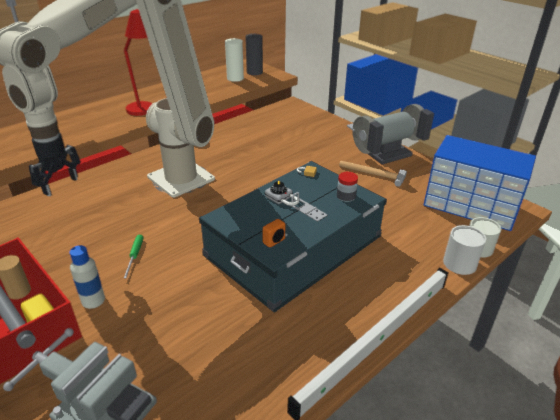

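View pics/side0.png

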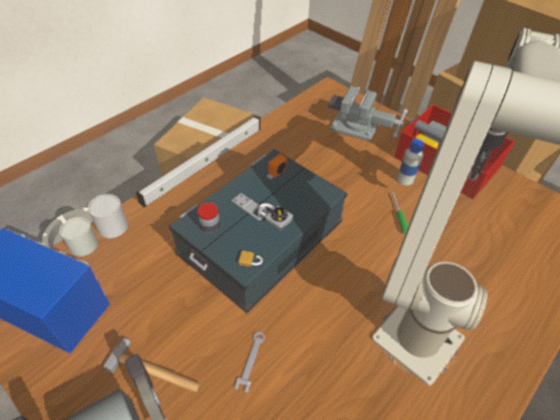

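View pics/wrist0.png

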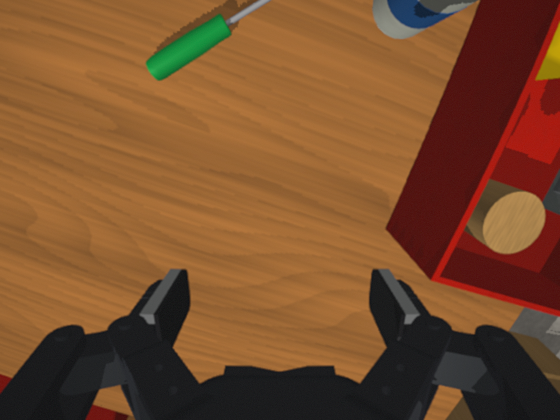

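The padlock is at about (280,188) in the scene view and (278,214) in the side view. The wrist camera sees only bench and toolbox. I'll enlarge the lock and write the helpers.

```bash
cat > h.py <<'E'
import numpy as np,cv2
from scipy.spatial.transform import Rotation as R
from workcell import bot
def tool(o):
    T=np.eye(4);T[:3,:3]=R.from_quat(o['tool_rot']).as_matrix();T[:3,3]=o['eef_pos'];return T
def shot(n,f=None):
    o=bot.get_obs();im,d=bot.camera(n);p=bot.camera_params(n)
    T=p['T'] if 'T' in p else tool(o)@p['tool_from_camera']
    c=dict(K=np.array([[p['fx'],0,p['cx']],[0,p['fy'],p['cy']],[0,0,1]]),dist=p['dist'],T=T)
    if f: cv2.imwrite(f,im[:,:,::-1]);np.savez(f+'.npz',im=im,d=d,**c)
    return im,d,c
def load(f):
    z=np.load(f+'.npz');return z['im'],z['d'],dict(K=z['K'],dist=z['dist'],T=z['T'])
def ray(c,px):
    u=cv2.undistortPoints(np.array(px,float).reshape(-1,1,2),c['K'],c['dist']).reshape(-1,2)
    d=np.c_[u[:,0],-u[:,1],-np.ones(len(u))]@c['T'][:3,:3].T
    return c['T'][:3,3],d
def onz(c,px,z):
    o,d=ray(c,px);return o+d*((z-o[2])/d[:,2])[:,None]
def proj(c,P):
    P=np.atleast_2d(P);q=(P-c['T'][:3,3])@c['T'][:3,:3];q[:,1:]*=-1
    return cv2.projectPoints(q,np.zeros(3),np.zeros(3),c['K'],c['dist'])[0].reshape(-1,2)
def crop(im,x,y,w,h,s,f):
    cv2.imwrite(f,cv2.resize(im[y:y+h,x:x+w,::-1],None,fx=s,fy=s,interpolation=cv2.INTER_CUBIC))
E
python3 - <<'E'
from h import *
for n,x,y in(('scene',190,150),('side',165,140)):
    im,d,c=shot(n,f'pics/{n}1.png');crop(im,x,y,200,150,4,f'pics/{n}1c.png')
E
```

```text
(no output)
```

View pics/scene1c.png

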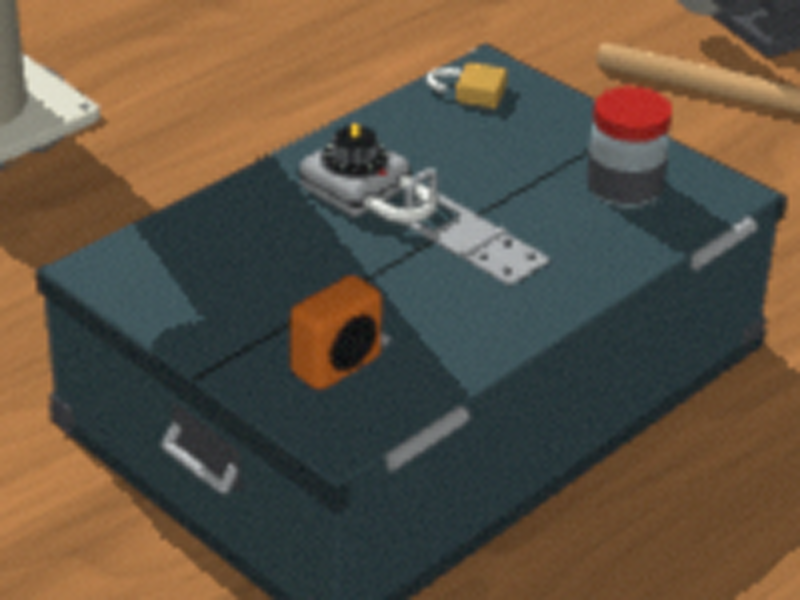

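View pics/side1c.png

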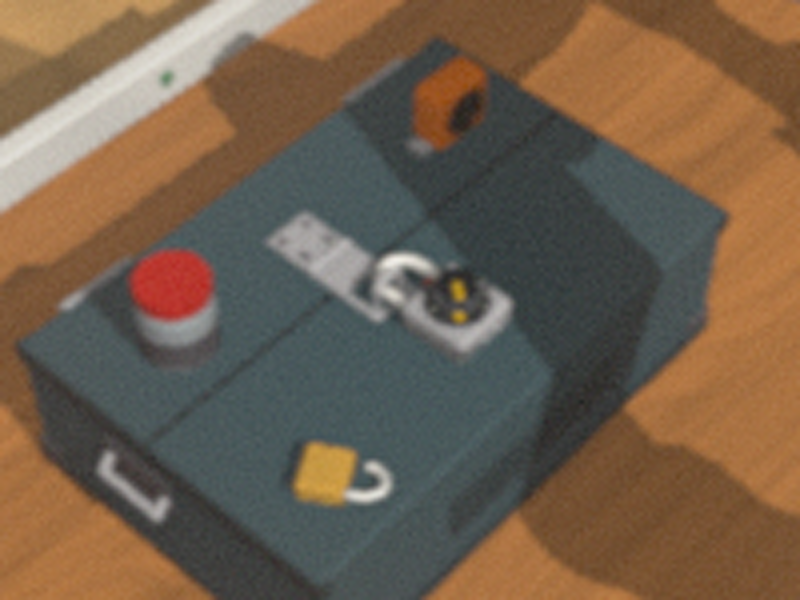

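```bash
python3 - <<'E'
from h import *
im,d,c=load('pics/scene1.png');s=lambda *a:np.array(a)/4+[190,150]
k=onz(c,s((42,270),(488,47),(780,200),(345,490)),.15);print('corners',k);print(k.mean(0))
e=k[1]-k[0];print('yaw',np.arctan2(-e[0],e[1]));e=k[2]-k[1];print(np.arctan2(e[1],e[0]),[np.linalg.norm(k[i]-k[i-1]) for i in range(4)])
print('knob',onz(c,s((352,136)),.1985),'keylock',onz(c,s((480,88)),.168))
im,d,c=load('pics/side1.png');s=lambda *a:np.array(a)/4+[165,140]
print('knob',onz(c,s((459,286)),.1985),'mark',onz(c,s((460,315)),.1825),'line',onz(c,s((454,279),(464,300)),.1985),'keylock',onz(c,s((328,470),(378,484)),.165))
k=onz(c,s((440,40),(728,215)),.15);print(k)
E
```

```text
corners [[ 0.43836968 -0.19438431  0.15      ]
 [ 0.42553986  0.2792777   0.15      ]
 [ 0.73838054  0.28593346  0.15      ]
 [ 0.75846789 -0.18125783  0.15      ]]
[0.5901895  0.04739226 0.15      ]
yaw 0.027079826404502093
0.021272033726062522 [np.float64(0.3203672379154979), np.float64(0.4738357331907342), np.float64(0.31291147468886055), np.float64(0.46762292691381896)]
knob [[0.50876543 0.0465818  0.1985    ]] keylock [[0.48923241 0.20524292 0.168     ]]
knob [[0.49951459 0.05289114 0.1985    ]] mark [[0.48834357 0.06305838 0.1825    ]] line [[0.50699007 0.05044043 0.1985    ]
 [0.48738229 0.06036617 0.1985    ]] keylock [[0.46677002 0.22293278 0.165     ]
 [0.43283073 0.20659678 0.165     ]]
[[ 0.73874125 -0.17937645  0.15      ]
 [ 0.42244645 -0.18955409  0.15      ]]
```

```bash
cat >> h.py <<'E'
def yaw(o):  # tool z (jaw) direction yaw
    z=tool(o)[:3,2];return np.arctan2(z[1],z[0])
def goal(P,jy,o=None):
    "units to target position P, tool straight down with jaw (tool z) yaw jy, from measured pose"
    o=o or bot.get_obs();T=tool(o);z=np.array([np.cos(jy),np.sin(jy),0]);x=np.array([0,0,-1.])
    G=np.c_[x,np.cross(z,x),z]
    s=T[:3,:3].T@(np.array(P)-T[:3,3]);w=R.from_matrix(T[:3,:3].T@G).as_rotvec()
    print('shift',np.round(s/.25,3),'turn',np.round(w/.5,3),'| pos',np.round(T[:3,3],4),'jawyaw',round(yaw(o),3),'q',np.round(o['joint_pos'],2),'t',o['clock'],'w',round(o['grip_width'],4),'F',np.round(o['ft_force'],1))
E
python3 - <<'E'
from h import *
o=bot.get_obs();print(np.round(tool(o),3));goal((.504,.05,.30),-1.57+.02);goal((.504,.05,.30),1.57)
E
```

```text
[[-0.     0.945  0.327  0.163]
 [ 0.001  0.327 -0.945 -0.472]
 [-1.     0.    -0.001  0.231]
 [ 0.     0.     0.     1.   ]]
shift [-0.275  1.971 -1.53 ] turn [ 0.624 -0.002  0.   ] | pos [ 0.1633 -0.4723  0.2309] jawyaw -1.238 q [-1.24  0.24  0.    1.34  0.    1.57] t 0.25 w 0.0856 F [-0.1  0.3  0.3]
shift [-0.275  1.971 -1.53 ] turn [-5.616e+00 -0.000e+00 -3.000e-03] | pos [ 0.1633 -0.4723  0.2309] jawyaw -1.238 q [-1.24  0.24  0.    1.34  0.    1.57] t 0.25 w 0.0856 F [-0.1  0.3  0.3]
```

Call:
{"op": "apply_moves", "data": {"targets": [-0.3, 0.9, -0.7, 0, 0, 0, 1, -0.3, 0.9, -0.7, 0, 0, 0, 1, -0.3, 0.9, -0.7, 0, 0, 0, 1, -0.3, 0.9, -0.7, 0, 0, 0, 1, -0.3, 0.9, -0.7, 0, 0, 0, 1, -0.3, 0.9, -0.7, 0, 0, 0, 1, -0.3, 0.9, -0.7, 0, 0, 0, 1, -0.3, 0.9, -0.7, 0, 0, 0, 1]}}

```text
clock: 0.92
eef_pos: [0.3221, -0.2293, 0.3084]
tool_rot: [0.409, 0.576, -0.407, 0.579]
ft_force: [0.5, -0.2, 0.2]
grip_width: 0.0857
```

```bash
python3 - <<'E'
from h import *
goal((.504,.05,.30),1.57);
E
```

```text
shift [ 0.037  1.06  -0.809] turn [-5.599e+00  1.300e-02  2.000e-03] | pos [ 0.3221 -0.2293  0.3084] jawyaw -1.229 q [-0.62  0.01 -0.07  1.49  0.    2.18] t 0.9167 w 0.0857 F [ 0.5 -0.2  0.2]
```

Call:
{"op": "apply_moves", "data": {"targets": [0, 0.9, -0.7, -1, 0, 0, 1, 0, 0.9, -0.7, -1, 0, 0, 1, 0, 0.9, -0.7, -1, 0, 0, 1, 0, 0.9, -0.7, -1, 0, 0, 1, 0, 0.9, -0.7, -1, 0, 0, 1, 0, 0.9, -0.7, -1, 0, 0, 1, 0, 0.9, -0.7, -1, 0, 0, 1, 0, 0.9, -0.7, -1, 0, 0, 1]}}

```text
clock: 1.58
eef_pos: [0.477, 0.0097, 0.3052]
tool_rot: [0.254, 0.66, -0.252, 0.66]
ft_force: [0.1, -0.6, 0.9]
grip_width: 0.0855
```

Call:
{"op": "apply_moves", "data": {"targets": [0, 0, 0, -1, 0, 0, 1, 0, 0, 0, -1, 0, 0, 1, 0, 0, 0, -1, 0, 0, 1, 0, 0, 0, -1, 0, 0, 1]}}

```text
clock: 1.92
eef_pos: [0.4741, 0.0047, 0.306]
tool_rot: [0.082, 0.703, -0.082, 0.702]
ft_force: [0.0, -0.2, 0.0]
grip_width: 0.0854
```

Call:
{"op": "apply_moves", "data": {"targets": [0, 0, 0, -1, 0, 0, 1, 0, 0, 0, -1, 0, 0, 1, 0, 0, 0, -1, 0, 0, 1, 0, 0, 0, -1, 0, 0, 1]}}

```text
clock: 2.25
eef_pos: [0.474, 0.0044, 0.3061]
tool_rot: [-0.094, 0.701, 0.094, 0.701]
ft_force: [-0.2, 0.7, 0.0]
grip_width: 0.0853
```

Call:
{"op": "apply_moves", "data": {"targets": [0, 0, 0, -1, 0, 0, 1, 0, 0, 0, -1, 0, 0, 1, 0, 0, 0, -1, 0, 0, 1, 0, 0, 0, -1, 0, 0, 1]}}

```text
clock: 2.58
eef_pos: [0.474, 0.0044, 0.3061]
tool_rot: [-0.265, 0.656, 0.265, 0.655]
ft_force: [-0.1, -0.2, 0.2]
grip_width: 0.0855
```

```bash
python3 - <<'E'
from h import *
goal((.504,.05,.30),1.59);
E
```

```text
shift [0.024 0.048 0.213] turn [-1.645e+00 -1.000e-03 -1.000e-03] | pos [0.474  0.0044 0.3061] jawyaw 0.768 q [ 0.01  0.17  0.11  1.51 -0.    0.81] t 2.5833 w 0.0855 F [-0.1 -0.2  0.2]
```

Call:
{"op": "apply_moves", "data": {"targets": [0.02, 0.05, 0.21, -0.8, 0, 0, 1, 0.02, 0.05, 0.21, -0.8, 0, 0, 1, 0.02, 0.05, 0.21, -0.8, 0, 0, 1, 0.02, 0.05, 0.21, -0.8, 0, 0, 1]}}

```text
clock: 2.92
eef_pos: [0.5037, 0.0504, 0.3005]
tool_rot: [-0.389, 0.591, 0.389, 0.59]
ft_force: [-0.9, 0.1, 0.0]
grip_width: 0.085
```

Call:
{"op": "apply_moves", "data": {"targets": [0, 0, 0, -0.8, 0, 0, 1, 0, 0, 0, -0.8, 0, 0, 1, 0, 0, 0, -0.8, 0, 0, 1, 0, 0, 0, -0.8, 0, 0, 1, 0, 0, 0, -0.8, 0, 0, 1, 0, 0, 0, -0.8, 0, 0, 1]}}

```text
clock: 3.42
eef_pos: [0.5035, 0.05, 0.3014]
tool_rot: [-0.497, 0.503, 0.497, 0.503]
ft_force: [-0.1, 0.0, 0.1]
grip_width: 0.0851
```

```bash
python3 - <<'E'
from h import *
goal((.504,.05,.30),1.59)
im,d,c=shot('wrist','pics/w1.png')
print(proj(c,[.504,.05,.1985]))
crop(im,80,60,400,300,2,'pics/w1c.png')
E
```

```text
shift [ 0.005 -0.002  0.   ] turn [-0.064 -0.    -0.   ] | pos [0.5035 0.05   0.3014] jawyaw 1.558 q [ 0.1   0.23  0.18  1.51 -0.    0.11] t 3.4167 w 0.0851 F [-0.1  0.   0.1]
[[279.26496357 212.07504606]]
```

View pics/w1c.png

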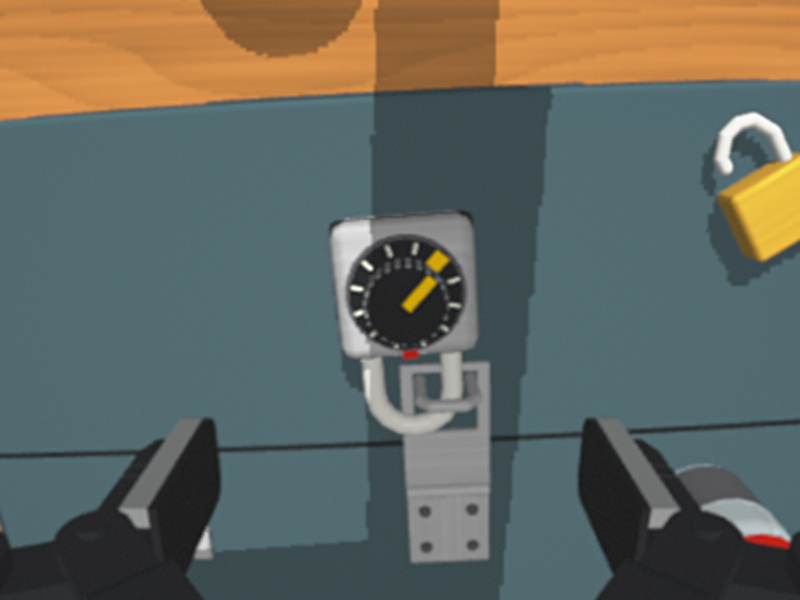

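The lock sits in the middle with the skirt centre at about (407,292), the yellow mark at (438,260), the red index at (411,354) and the staple at about (447,390).

```bash
python3 - <<'E'
from h import *
im,d,c=load('pics/w1.png');s=lambda *a:np.array(a)/2+[80,60]
hsv=cv2.cvtColor(im,cv2.COLOR_RGB2HSV)
sub=np.zeros(im.shape[:2],np.uint8);sub[150:250,230:330]=1
for n,m in(('red',((hsv[...,0]<8)|(hsv[...,0]>172))&(hsv[...,1]>150)&(hsv[...,2]>90)),('yel',(hsv[...,0]>18)&(hsv[...,0]<32)&(hsv[...,1]>150)&(hsv[...,2]>90))):
    k=cv2.connectedComponentsWithStats((m&(sub>0)).astype(np.uint8))
    for st,ce in zip(k[2][1:],k[3][1:]):
        if st[4]>4: print(n,st[4],ce, onz(c,ce,.178 if n=='red' else .1825))
print('skirt',onz(c,s((407,292)),.1825), onz(c,s((348,292),(466,292),(407,235),(407,350)),.1825))
print('case',onz(c,s((345,357),(477,350),(331,224),(470,211)),.178))
print('staple legs top',onz(c,s((420,405),(478,402)),.183),'strap end corners',onz(c,s((402,364),(488,361)),.1525))
print('hasp',onz(c,s((412,562),(490,558)),.1525))
print('keylock',onz(c,s((722,200),(760,262)),.168))
print(np.median(d[200:208,283:287]), c['T'][:3,3])
E
```

```text
red 27 [284.88888889 236.55555556] [[0.53419056 0.05476801 0.178     ]]
yel 80 [298.325 190.05 ] [[0.48959725 0.06649392 0.1825    ]]
yel 138 [289.08695652 206.55072464] [[0.50424938 0.05854638 0.1825    ]]
skirt [[0.50368747 0.05369487 0.1825    ]] [[0.50335752 0.02806492 0.1825    ]
 [0.50401164 0.07934096 0.1825    ]
 [0.47853341 0.05390958 0.1825    ]
 [0.53081335 0.05346778 0.1825    ]]
case [[0.53574134 0.02513244 0.178     ]
 [0.53307934 0.0854312  0.178     ]
 [0.47424261 0.02150384 0.178     ]
 [0.46939975 0.08084371 0.178     ]]
staple legs top [[0.5580107  0.05922954 0.183     ]
 [0.5568712  0.08595519 0.183     ]] strap end corners [[0.55057861 0.0511953  0.1525    ]
 [0.5495428  0.09446112 0.1525    ]]
hasp [[0.67332427 0.05557856 0.1525    ]
 [0.67134537 0.09995993 0.1525    ]]
keylock [[0.46683577 0.19502625 0.168     ]
 [0.49554992 0.21732777 0.168     ]]
0.25616884 [0.42453237 0.05081305 0.44362177]
```

Call:
{"op": "apply_moves", "data": {"targets": [0, 0, 0, -0.9, 0, 0, 0.65, 0, 0, 0, -0.9, 0, 0, 0.65, 0, 0, 0, -0.9, 0, 0, 0.65, 0, 0, 0, -0.9, 0, 0, 0.65]}}

```text
clock: 3.8
eef_pos: [0.5036, 0.0504, 0.3013]
tool_rot: [-0.598, 0.378, 0.598, 0.378]
ft_force: [-0.0, 0.7, -0.7]
grip_width: 0.0553
```

Call:
{"op": "apply_moves", "data": {"targets": [0.2, 0, 0, -0.9, 0, 0, 0.65, 0.2, 0, 0, -0.9, 0, 0, 0.65, 0.2, 0, 0, -0.9, 0, 0, 0.65, 0.2, 0, 0, -0.9, 0, 0, 0.65]}}

```text
clock: 4.13
eef_pos: [0.5026, 0.0503, 0.2498]
tool_rot: [-0.666, 0.235, 0.668, 0.234]
ft_force: [0.3, -0.1, 0.2]
grip_width: 0.0555
```

Call:
{"op": "apply_moves", "data": {"targets": [0, 0, 0, -0.8, 0, 0, 0.65, 0, 0, 0, -0.8, 0, 0, 0.65, 0, 0, 0, -0.8, 0, 0, 0.65, 0, 0, 0, -0.8, 0, 0, 0.65, 0, 0, 0, -0.8, 0, 0, 0.65]}}

```text
clock: 4.55
eef_pos: [0.5036, 0.0504, 0.2513]
tool_rot: [-0.7, 0.1, 0.7, 0.1]
ft_force: [0.1, 0.1, 0.1]
grip_width: 0.0558
```

```bash
python3 - <<'E'
from h import *
goal((.504,.0537,.185),2.87)
E
```

```text
shift [ 0.265 -0.013  0.002] turn [-0.022 -0.    -0.   ] | pos [0.5036 0.0504 0.2513] jawyaw 2.859 q [ 0.1   0.25  0.06  1.39 -0.   -1.19] t 4.55 w 0.0558 F [0.1 0.1 0.1]
```

Call:
{"op": "apply_moves", "data": {"targets": [0.13, -0.013, 0.002, 0, 0, 0, 0.65, 0.2, -0.013, 0.002, 0, 0, 0, 0.65, 0.26, -0.013, 0.002, 0, 0, 0, 0.65, 0.26, -0.013, 0.002, 0, 0, 0, 0.65, 0.26, -0.013, 0.002, 0, 0, 0, 0.65]}}

```text
clock: 4.97
eef_pos: [0.5035, 0.0537, 0.1859]
tool_rot: [-0.699, 0.099, 0.701, 0.099]
ft_force: [-0.2, 0.3, -0.2]
grip_width: 0.0553
```

Call:
{"op": "apply_moves", "data": {"targets": [0, 0, 0, 0, 0, 0, 0, 0, 0, 0, 0, 0, 0, 0, 0, 0, 0, 0, 0, 0, 0, 0, 0, 0, 0, 0, 0, 0, 0, 0, 0, 0, 0, 0, 0]}}

```text
clock: 5.38
eef_pos: [0.5058, 0.0537, 0.1884]
tool_rot: [0.702, -0.098, -0.698, -0.099]
ft_force: [1.2, -0.9, 5.9]
grip_width: 0.0311
```

```bash
python3 - <<'E'
from h import *
goal((.504,.0537,.185),0.52)
im,d,c=shot('wrist','pics/w2.png');crop(im,80,60,400,300,2,'pics/w2c.png')
E
```

```text
shift [0.013 0.002 0.007] turn [ 4.683e+00 -1.000e-03  1.200e-02] | pos [0.5058 0.0537 0.1884] jawyaw 2.861 q [ 0.11  0.28 -0.06  1.23 -0.   -1.18] t 5.3833 w 0.0311 F [ 1.2 -0.9  5.9]
```

View pics/w2c.png

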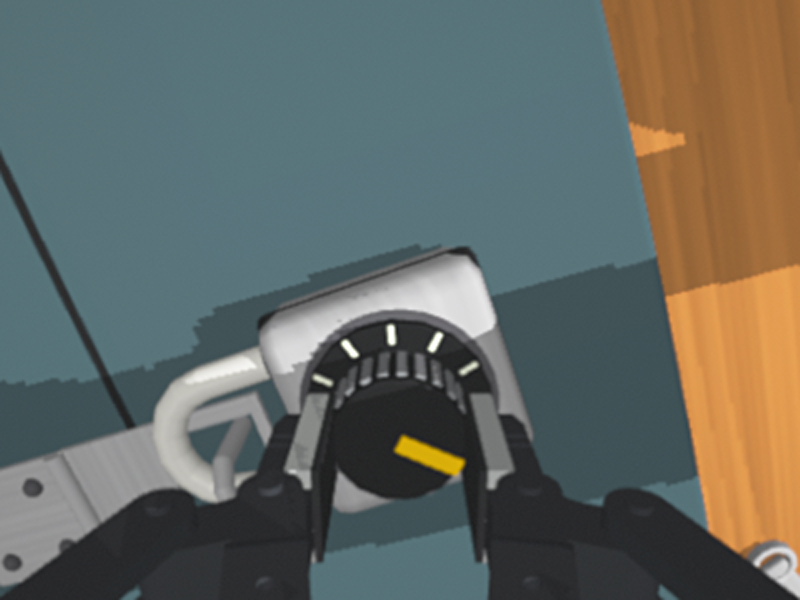

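Call:
{"op": "apply_moves", "data": {"targets": [-0.012, 0, 0, 0, 0, 0, 0, -0.012, 0, 0, 0.24, 0, 0, 0, -0.012, 0, 0, 0.48, 0, 0, 0, -0.012, 0, 0, 0.7, 0, 0, 0, -0.012, 0, 0, 0.94, 0, 0, 0, -0.012, 0, 0, 0.94, 0, 0, 0]}}

```text
clock: 5.93
eef_pos: [0.5031, 0.0539, 0.1886]
tool_rot: [-0.657, 0.26, 0.659, 0.259]
ft_force: [0.6, 0.4, -3.4]
grip_width: 0.031
```

Call:
{"op": "apply_moves", "data": {"targets": [0, 0, 0, 0.24, 0, 0, 0, 0, 0, 0, 0.48, 0, 0, 0, 0, 0, 0, 0.7, 0, 0, 0, 0, 0, 0, 0.94, 0, 0, 0, 0, 0, 0, 0.94, 0, 0, 0]}}

```text
clock: 6.35
eef_pos: [0.5034, 0.0539, 0.1886]
tool_rot: [-0.579, 0.405, 0.58, 0.404]
ft_force: [0.3, 0.3, -4.4]
grip_width: 0.0314
```

```bash
python3 - <<'E'
from h import *
goal((.504,.0537,.185),0.52)
im,d,c=shot('wrist','pics/w3.png');crop(im,80,60,400,300,2,'pics/w3c.png')
E
```

```text
shift [ 0.014 -0.002 -0.001] turn [ 2.806e+00 -1.000e-03 -4.000e-03] | pos [0.5034 0.0539 0.1886] jawyaw 1.923 q [ 0.11  0.28 -0.06  1.24  0.   -0.25] t 6.35 w 0.0314 F [ 0.3  0.3 -4.4]
```

View pics/w3c.png

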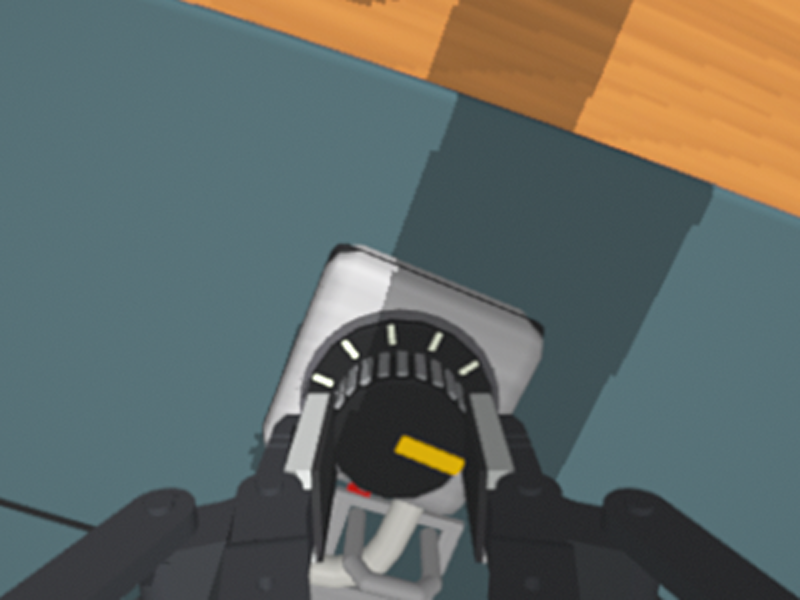

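Call:
{"op": "apply_moves", "data": {"targets": [0.006, 0, 0, 0.24, 0, 0, 0, 0.006, 0, 0, 0.48, 0, 0, 0, 0.006, 0, 0, 0.7, 0, 0, 0, 0.006, 0, 0, 0.94, 0, 0, 0, 0.006, 0, 0, 0.94, 0, 0, 0]}}

```text
clock: 6.82
eef_pos: [0.5035, 0.0536, 0.1884]
tool_rot: [-0.47, 0.529, 0.47, 0.528]
ft_force: [-2.7, -0.4, 2.8]
grip_width: 0.0316
```

Call:
{"op": "apply_moves", "data": {"targets": [0, 0, 0, 0.24, 0, 0, 0, 0, 0, 0, 0.48, 0, 0, 0, 0, 0, 0, 0.7, 0, 0, 0, 0, 0, 0, 0.94, 0, 0, 0, 0, 0, 0, 0.94, 0, 0, 0]}}

```text
clock: 7.23
eef_pos: [0.5034, 0.0533, 0.1884]
tool_rot: [-0.335, 0.623, 0.334, 0.623]
ft_force: [-3.9, -2.2, 4.8]
grip_width: 0.031
```

```bash
python3 - <<'E'
from h import *
goal((.504,.0537,.185),0.52)
im,d,c=shot('wrist','pics/w4.png');crop(im,80,60,400,300,2,'pics/w4c.png')
s=lambda *a:np.array(a)/2+[80,60]
p=onz(c,s((400,443),(463,468)),.1985);print(p,np.arctan2(*(p[1]-p[0])[[1,0]]))
E
```

```text
shift [ 0.014 -0.001  0.003] turn [ 0.931 -0.003  0.   ] | pos [0.5034 0.0533 0.1884] jawyaw 0.985 q [ 0.11  0.28 -0.06  1.23 -0.    0.69] t 7.2333 w 0.031 F [-3.9 -2.2  4.8]
[[0.50246997 0.05395703 0.1985    ]
 [0.51671578 0.06288024 0.1985    ]] 0.559587183078839
```

View pics/w4c.png

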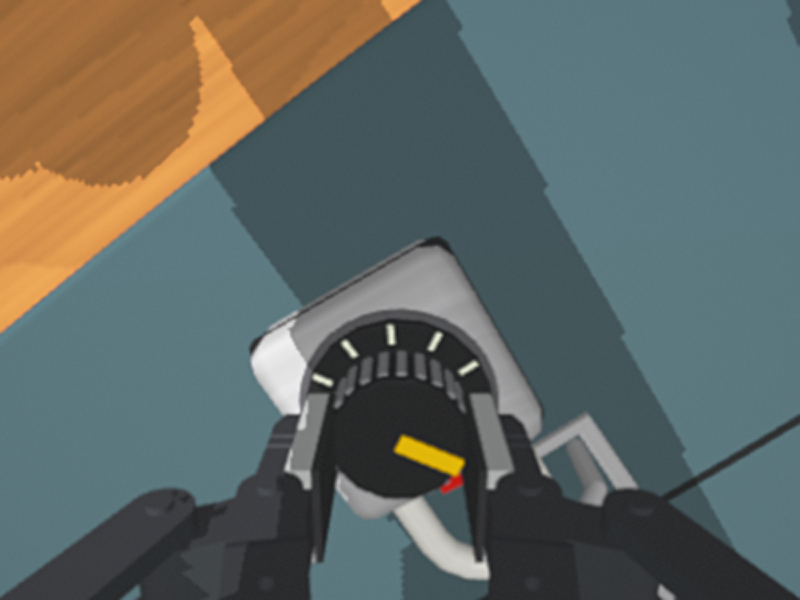

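```bash
python3 - <<'E'
from h import *
im,d,c=load('pics/w4.png')
s=lambda *a:np.array(a)/2+[80,60]
i=onz(c,s((454,483)),.178)[0];print(i,np.arctan2(i[1]-.0535,i[0]-.5035))
p=onz(c,s((447,247),(541,408),(437,240),(252,350)),.178);a=p[1]-p[0];b=p[3]-p[2];print(p,np.arctan2(a[1],a[0]),np.arctan2(b[0],-b[1]))
E
```

```text
[0.53177888 0.05296613 0.178     ] -0.018876529346204634
[[0.47293887 0.08753414 0.178     ]
 [0.52477288 0.0851364  0.178     ]
 [0.4700737  0.0864122  0.178     ]
 [0.46803368 0.03017234 0.178     ]] -0.04622510307964795 -0.03625771493587873
```

Call:
{"op": "apply_moves", "data": {"targets": [-0.004, 0, 0, 0.2, 0, 0, 0, -0.004, 0, 0, 0.4, 0, 0, 0, -0.004, 0, 0, 0.6, 0, 0, 0, -0.004, 0, 0, 0.6, 0, 0, 0]}}

```text
clock: 7.62
eef_pos: [0.504, 0.054, 0.1885]
tool_rot: [-0.238, 0.666, 0.238, 0.666]
ft_force: [-1.4, -0.3, -0.9]
grip_width: 0.031
```

Call:
{"op": "apply_moves", "data": {"targets": [0, 0, 0, 0.2, 0, 0, 0, 0, 0, 0, 0.4, 0, 0, 0, 0, 0, 0, 0.54, 0, 0, 0, 0, 0, 0, 0.54, 0, 0, 0, 0, 0, 0, 0.54, 0, 0, 0]}}

```text
clock: 8.03
eef_pos: [0.5039, 0.0539, 0.1885]
tool_rot: [-0.147, 0.692, 0.147, 0.691]
ft_force: [-1.6, 0.3, -1.5]
grip_width: 0.0311
```

```bash
python3 - <<'E'
from h import *
goal((.504,.0537,.185),0.52)
im,d,c=shot('wrist','pics/w5.png');crop(im,80,60,400,300,2,'pics/w5c.png')
E
```

```text
shift [ 0.014 -0.001  0.   ] turn [-0.203 -0.001 -0.001] | pos [0.5039 0.0539 0.1885] jawyaw 0.418 q [ 0.11  0.28 -0.06  1.23  0.    1.26] t 8.0333 w 0.0311 F [-1.6  0.3 -1.5]
```

View pics/w5c.png

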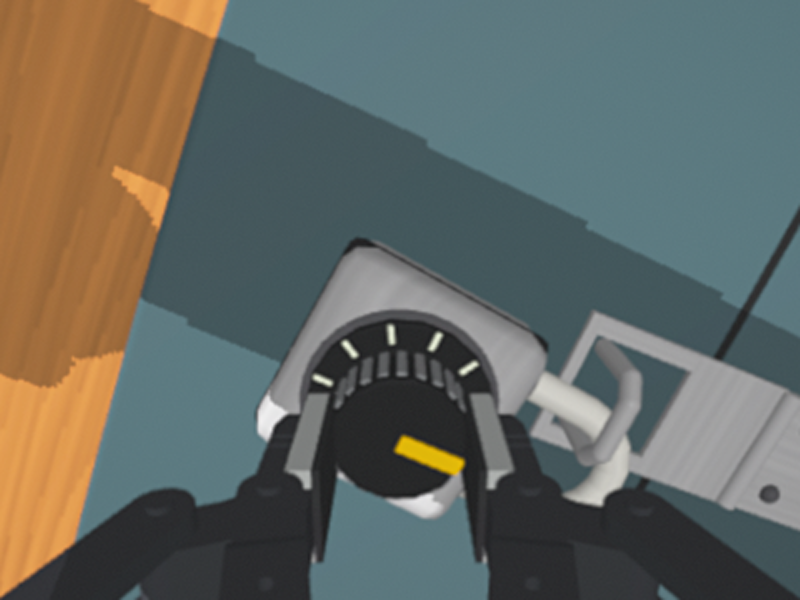

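```bash
python3 - <<'E'
from h import *
im,d,c=load('pics/w5.png')
s=lambda *a:np.array(a)/2+[80,60]
p=onz(c,s((375,248),(535,338),(345,256),(263,400)),.178);a=p[1]-p[0];b=p[3]-p[2];print(p,np.arctan2(a[1],a[0]),np.arctan2(b[0],-b[1]))
p=onz(c,s((400,443),(463,468)),.1985);print(p,np.arctan2(*(p[1]-p[0])[[1,0]]))
E
```

```text
[[0.48031515 0.09133323 0.178     ]
 [0.52793727 0.08630173 0.178     ]
 [0.4742787  0.0864208  0.178     ]
 [0.46924046 0.0406072  0.178     ]] -0.10526404897587459 -0.10953263120156753
[[0.50341021 0.05463278 0.1985    ]
 [0.52022304 0.05450135 0.1985    ]] -0.007817145936867555
```

Call:
{"op": "apply_moves", "data": {"targets": [0, 0, 0, 0.16, 0, 0, 0, 0, 0, 0, 0.16, 0, 0, 0, 0, 0, 0, 0.16, 0, 0, 0.65, 0, 0, 0, 0.16, 0, 0, 0.65, 0, 0, 0, 0.16, 0, 0, 0.65, -0.24, 0, 0, 0.16, 0, 0, 0.65, -0.48, 0, 0, 0.16, 0, 0, 0.65, -0.48, 0, 0, 0.16, 0, 0, 0.65, -0.48, 0, 0, 0.16, 0, 0, 0.65]}}

```text
clock: 8.83
eef_pos: [0.5077, 0.0542, 0.3176]
tool_rot: [-0.118, 0.692, 0.117, 0.703]
ft_force: [0.8, -0.2, 0.9]
grip_width: 0.0553
```

Call:
{"op": "apply_moves", "data": {"targets": [0, 0, 0, -0.9, 0, 0, 1, 0, 0, 0, -0.9, 0, 0, 1, 0, 0, 0, -0.9, 0, 0, 1, 0, 0, 0, -0.9, 0, 0, 1]}}

```text
clock: 9.17
eef_pos: [0.5046, 0.0538, 0.3094]
tool_rot: [-0.272, 0.652, 0.272, 0.653]
ft_force: [0.1, -0.5, 0.0]
grip_width: 0.0855
```

Call:
{"op": "apply_moves", "data": {"targets": [0, 0, 0, -0.9, 0, 0, 1, 0, 0, 0, -0.9, 0, 0, 1, 0, 0, 0, -0.9, 0, 0, 1, 0, 0, 0, -0.9, 0, 0, 1]}}

```text
clock: 9.5
eef_pos: [0.5046, 0.0538, 0.3093]
tool_rot: [-0.411, 0.575, 0.41, 0.576]
ft_force: [-0.1, 0.0, -0.4]
grip_width: 0.0854
```

Call:
{"op": "apply_moves", "data": {"targets": [0, 0, 0, -0.6, 0, 0, 1, 0, 0, 0, -0.6, 0, 0, 1, 0, 0, 0, -0.6, 0, 0, 1, 0, 0, 0, -0.6, 0, 0, 1]}}

```text
clock: 9.83
eef_pos: [0.5045, 0.0538, 0.3092]
tool_rot: [-0.491, 0.509, 0.49, 0.51]
ft_force: [0.5, 0.7, -0.1]
grip_width: 0.0854
```

```bash
python3 - <<'E'
from h import *
goal((.504,.0537,.3),1.57)
im,d,c=shot('wrist','pics/w6.png');crop(im,180,120,200,150,4,'pics/w6c.png')
E
```

```text
shift [ 0.037  0.002 -0.001] turn [-0.072  0.     0.003] | pos [0.5045 0.0538 0.3092] jawyaw 1.534 q [0.11 0.24 0.2  1.53 0.   0.14] t 9.8333 w 0.0854 F [ 0.5  0.7 -0.1]
```

View pics/w6c.png

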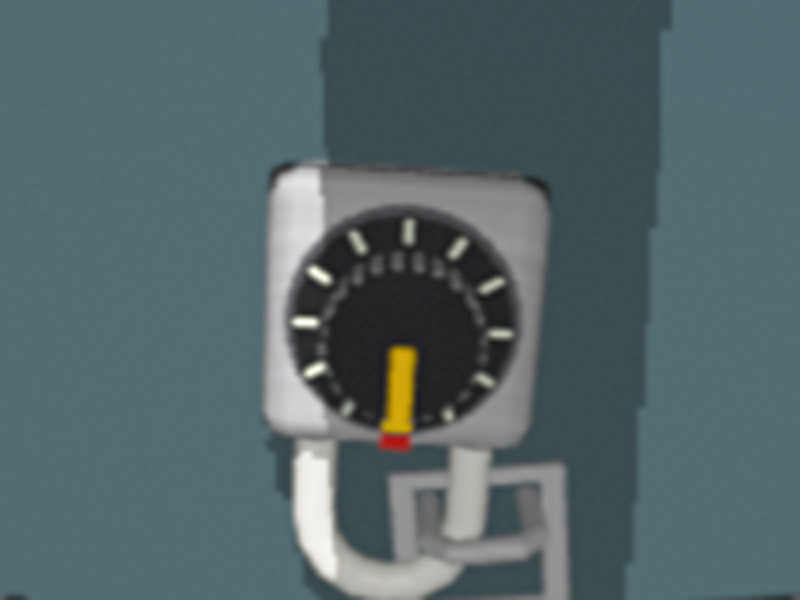

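The yellow mark and line now point straight at the red index (crop (396,442)). Next I'll measure the lock and staple for the case grip.

```bash
python3 - <<'E'
from h import *
im,d,c=load('pics/w6.png');s=lambda *a:np.array(a)/4+[180,120]
sk=onz(c,s((403,319)),.1825)[0];ix=onz(c,s((396,443)),.178)[0];print('skirt',sk,'idx',ix,np.arctan2(*(ix-sk)[[1,0]]))
p=onz(c,s((268,200),(264,410),(550,210),(528,430),(290,165),(530,178)),.176);print(p)
for i in (0,2):a=p[i+1]-p[i];print(np.arctan2(a[1],a[0]))
a=p[5]-p[4];print(np.arctan2(-a[0],a[1]))
q=onz(c,s((390,474),(564,466)),.1525);print('strap end',q,np.arctan2(*-(q[1]-q[0])[[0,1]]*[1,-1]))
print('arch top ends',onz(c,s((424,548),(545,540)),.181))
print('leg feet',onz(c,s((430,495),(528,490)),.18))
E
```

```text
skirt [0.50141878 0.05534804 0.1825    ] idx [0.53267013 0.05264504 0.178     ] -0.08627771402804874
[[0.47480434 0.02641993 0.176     ]
 [0.52408538 0.02215563 0.176     ]
 [0.47932527 0.0888078  0.176     ]
 [0.53134127 0.08366898 0.176     ]
 [0.46723945 0.03176403 0.176     ]
 [0.4720295  0.08440499 0.176     ]]
-0.08631523599125904
-0.09847349607236265
-0.09074472515602916
strap end [[0.55117976 0.05042738 0.1525    ]
 [0.55064019 0.09521969 0.1525    ]] 0.012045408907921419
arch top ends [[0.55850963 0.05835592 0.181     ]
 [0.55751446 0.08713097 0.181     ]]
leg feet [[0.54528746 0.06017821 0.18      ]
 [0.54488109 0.08322454 0.18      ]]
```

```bash
python3 - <<'E'
from h import *
goal((.5025,.0552,.158),1.481)
E
```

```text
shift [0.605 0.009 0.005] turn [0.101 0.    0.002] | pos [0.5044 0.0538 0.3092] jawyaw 1.532 q [ 0.11  0.24  0.2   1.53 -0.    0.15] t 9.8833 w 0.0851 F [ 0.1 -0.   0. ]
```

Call:
{"op": "apply_moves", "data": {"targets": [0.15, 0.009, 0.005, 0.1, 0, 0, 1, 0.3, 0.009, 0.005, 0.1, 0, 0, 1, 0.42, 0.009, 0.005, 0.1, 0, 0, 1, 0.5, 0.009, 0.005, 0.1, 0, 0, 1, 0.56, 0.009, 0.005, 0.1, 0, 0, 1, 0.605, 0.009, 0.005, 0.1, 0, 0, 1, 0.605, 0.009, 0.005, 0.1, 0, 0, 1]}}

```text
clock: 10.47
eef_pos: [0.5002, 0.0549, 0.155]
tool_rot: [-0.476, 0.523, 0.478, 0.521]
ft_force: [0.1, 0.6, -0.4]
grip_width: 0.0856
```

```bash
python3 - <<'E'
from h import *
goal((.5025,.0552,.158),1.481)
im,d,c=shot('wrist','pics/w7.png');crop(im,80,60,400,300,2,'pics/w7c.png')
E
```

```text
shift [-0.012 -0.009  0.002] turn [ 0.001 -0.002 -0.009] | pos [0.5002 0.0549 0.155 ] jawyaw 1.481 q [ 0.11  0.3  -0.12  1.16  0.    0.2 ] t 10.4667 w 0.0856 F [ 0.1  0.6 -0.4]
```

View pics/w7c.png

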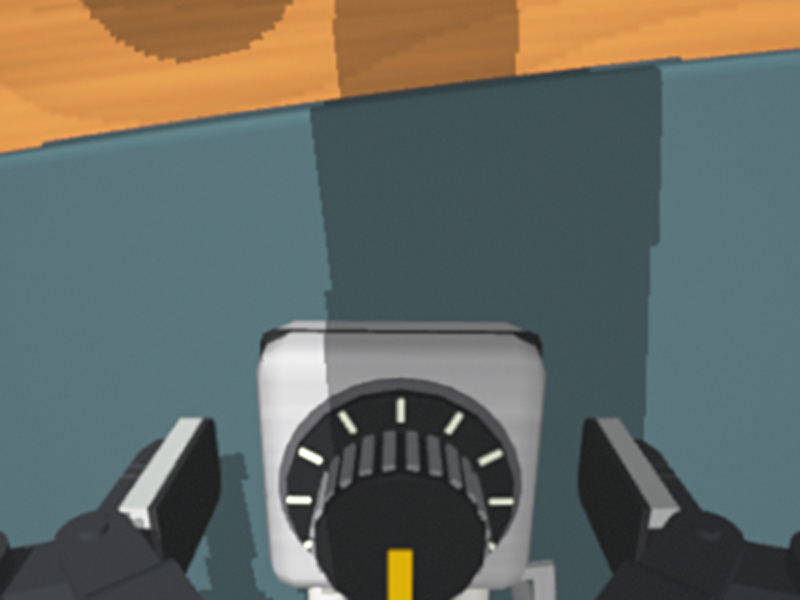

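Well centred between the fingers. I'll close on the sides.

Call:
{"op": "apply_moves", "data": {"targets": [0, 0, 0, 0, 0, 0, 0.5, 0, 0, 0, 0, 0, 0, 0.5, 0, 0, 0, 0, 0, 0, 0.5, 0, 0, 0, 0, 0, 0, 0.5, 0, 0, 0, 0, 0, 0, 0.5]}}

```text
clock: 10.93
eef_pos: [0.503, 0.055, 0.1593]
tool_rot: [-0.478, 0.521, 0.476, 0.523]
ft_force: [-1.0, -0.9, 5.8]
grip_width: 0.0626
```

```bash
python3 - <<'E'
from h import *
goal((.5025,.0552,.158),1.58)
E
```

```text
shift [0.005 0.002 0.001] turn [-0.197 -0.     0.007] | pos [0.503  0.055  0.1593] jawyaw 1.482 q [ 0.11  0.29 -0.12  1.16 -0.    0.2 ] t 10.9333 w 0.0626 F [-1.  -0.9  5.8]
```

Call:
{"op": "apply_moves", "data": {"targets": [-0.01, 0, 0, 0, 0, 0, 0, -0.01, 0, -0.004, -0.1, 0, 0, 0, -0.01, 0, -0.004, -0.2, 0, 0, 0, -0.01, 0, -0.004, -0.2, 0, 0, 0, -0.01, 0, -0.004, -0.2, 0, 0, 0]}}

```text
clock: 11.35
eef_pos: [0.5012, 0.0542, 0.1595]
tool_rot: [-0.502, 0.498, 0.503, 0.497]
ft_force: [-0.9, 0.1, -3.7]
grip_width: 0.0624
```

Call:
{"op": "apply_moves", "data": {"targets": [0, 0.02, 0, 0, 0, 0, 0, 0, 0.04, 0, 0, 0, 0, 0, 0, 0.05, 0, 0, 0, 0, 0, 0, 0.06, 0, 0, 0, 0, 0, 0, 0.07, 0, 0, 0, 0, 0, 0, 0.08, 0, 0, 0, 0, 0, 0, 0.08, 0, 0, 0, 0, 0]}}

```text
clock: 11.93
eef_pos: [0.4819, 0.0541, 0.1602]
tool_rot: [0.503, -0.497, -0.503, -0.498]
ft_force: [4.4, 0.6, -6.2]
grip_width: 0.0624
```

```bash
python3 - <<'E'
from h import *
goal((.4825,.0552,.158),1.58)
im,d,c=shot('wrist','pics/w8.png')
im,d,c=shot('scene','pics/s8.png');crop(im,240,160,120,90,6,'pics/s8c.png')
E
```

```text
shift [ 0.009 -0.002  0.004] turn [0.004 0.001 0.002] | pos [0.4819 0.0541 0.1602] jawyaw 1.582 q [ 0.11  0.25 -0.17  1.15  0.    0.1 ] t 11.9333 w 0.0624 F [ 4.4  0.6 -6.2]
```

View pics/s8c.png

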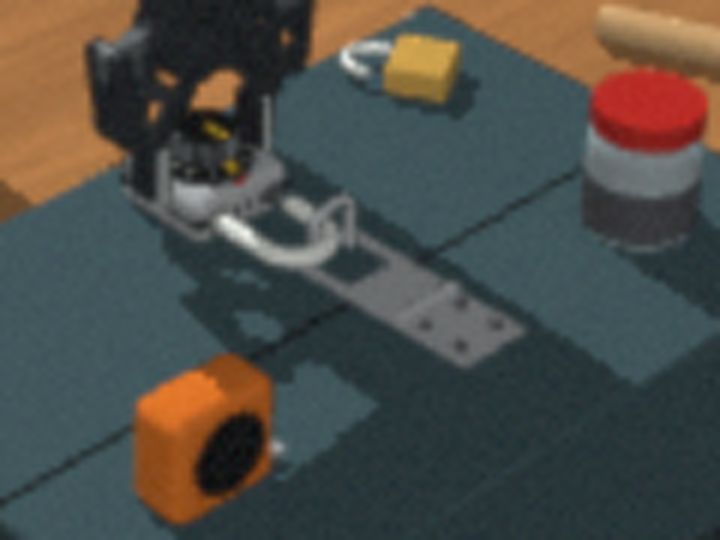

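View pics/w8.png

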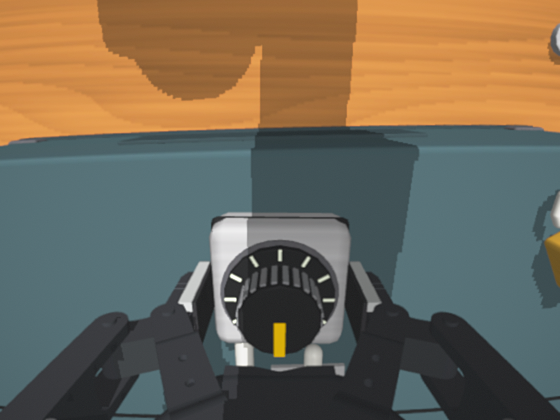

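The dial is still on its mark, the shackle is coming out and the pull force is about 4 N. I'll keep pulling.

Call:
{"op": "apply_moves", "data": {"targets": [0, 0.01, 0, 0, 0, 0, 0, 0, 0.02, 0, 0, 0, 0, 0, 0, 0.03, 0, 0, 0, 0, 0, 0, 0.04, 0, 0, 0, 0, 0, 0, 0.04, 0, 0, 0, 0, 0]}}

```text
clock: 12.45
eef_pos: [0.4737, 0.0543, 0.1607]
tool_rot: [0.504, -0.496, -0.502, -0.499]
ft_force: [8.4, 1.8, -7.7]
grip_width: 0.0623
```

Call:
{"op": "apply_moves", "data": {"targets": [0, 0.01, 0, 0, 0, 0, 0, 0, 0.02, 0, 0, 0, 0, 0, 0, 0.02, 0, 0, 0, 0, 0]}}

```text
clock: 12.7
eef_pos: [0.4734, 0.0544, 0.1619]
tool_rot: [0.506, -0.493, -0.5, -0.501]
ft_force: [18.9, 1.5, -12.8]
grip_width: 0.0623
```

```bash
python3 - <<'E'
from h import *
goal((.4735,.0552,.161),1.58)
im,d,c=shot('scene','pics/s9.png');crop(im,240,160,120,90,6,'pics/s9c.png')
im,d,c=shot('side','pics/d9.png');crop(im,230,170,100,75,8,'pics/d9c.png')
E
```

```text
shift [ 0.003 -0.     0.003] turn [0.004 0.003 0.028] | pos [0.4734 0.0544 0.1619] jawyaw 1.582 q [ 0.11  0.23 -0.2   1.13 -0.    0.1 ] t 12.7 w 0.0623 F [ 18.9   1.5 -12.8]
```

View pics/s9c.png

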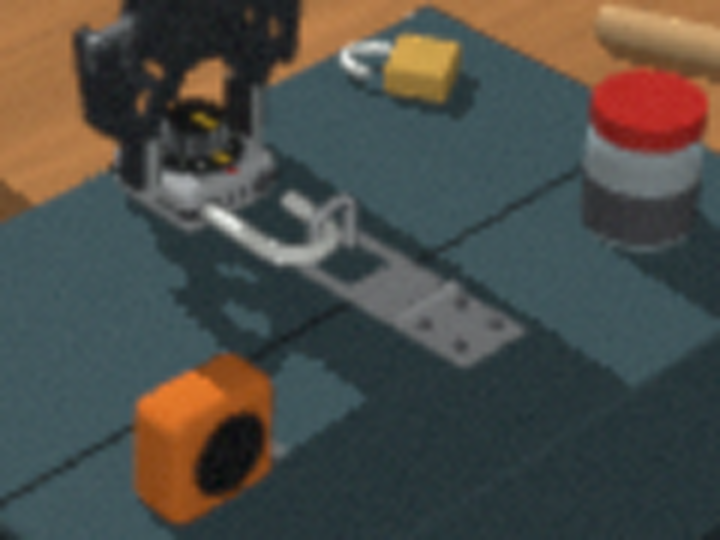

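View pics/d9c.png

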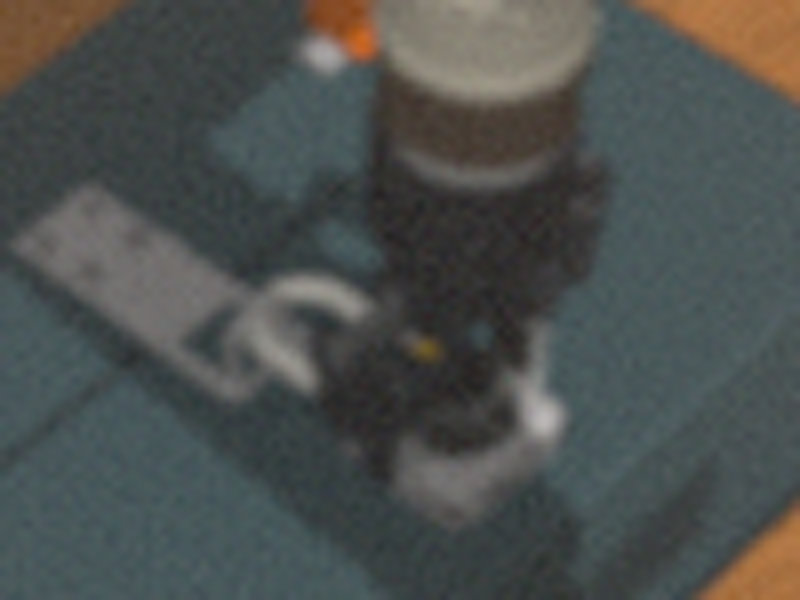

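The short leg is out of the case with a clear gap, and the 30 mm of travel fits 8 mm of slack plus 22 mm of slide. I'll push forward to put the staple in the gap.

Call:
{"op": "apply_moves", "data": {"targets": [0, -0.02, 0, 0, 0, 0, 0, 0, -0.05, 0, 0, 0, 0, 0, 0, -0.08, 0, 0, 0, 0, 0, 0, -0.11, 0, 0, 0, 0, 0, 0, -0.14, 0, 0, 0, 0, 0, 0, -0.17, 0, 0, 0, 0, 0, 0, -0.17, 0, 0, 0, 0, 0, 0, -0.17, 0, 0, 0, 0, 0]}}

```text
clock: 13.47
eef_pos: [0.5094, 0.0542, 0.1597]
tool_rot: [-0.503, 0.497, 0.503, 0.497]
ft_force: [-0.3, -0.6, -5.8]
grip_width: 0.0621
```

```bash
python3 - <<'E'
from h import *
goal((.517,.0535,.161),1.58)
im,d,c=shot('scene','pics/s10.png');crop(im,240,160,120,90,6,'pics/s10c.png')
im,d,c=shot('wrist','pics/w10.png')
E
```

```text
shift [-0.005 -0.03  -0.003] turn [ 0.004 -0.    -0.002] | pos [0.5094 0.0542 0.1597] jawyaw 1.582 q [ 0.11  0.31 -0.1   1.17  0.    0.09] t 13.4667 w 0.0621 F [-0.3 -0.6 -5.8]
```

View pics/s10c.png

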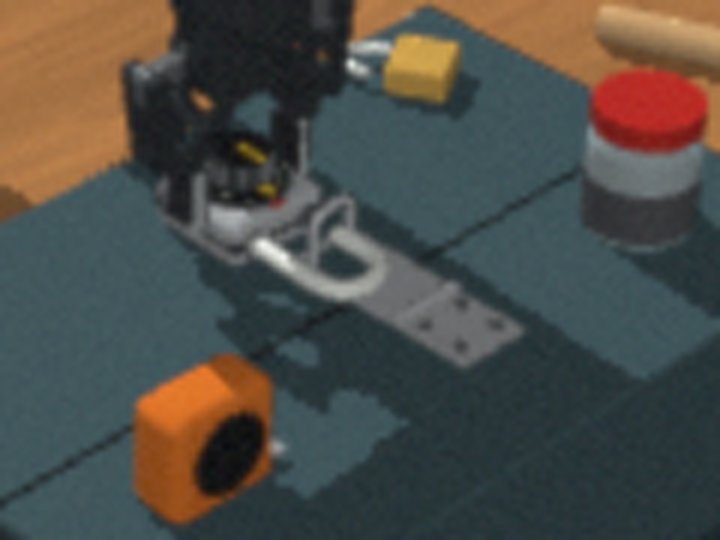

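View pics/w10.png

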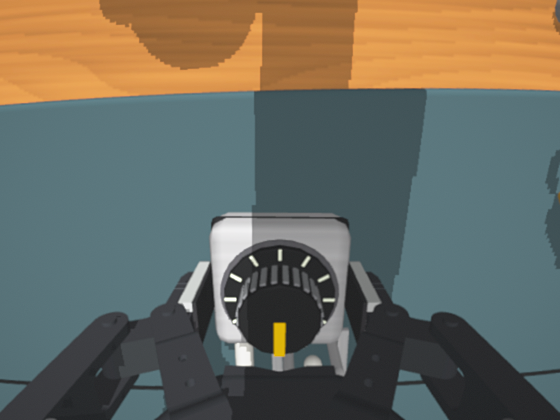

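The case hasn't slipped in the gripper, and the tip is just passing the arch at crop (340,235). Forward another 8 mm.

Call:
{"op": "apply_moves", "data": {"targets": [0, -0.015, 0, 0, 0, 0, 0, 0, -0.03, 0, 0, 0, 0, 0, 0, -0.03, 0, 0, 0, 0, 0, 0, -0.03, 0, 0, 0, 0, 0]}}

```text
clock: 13.9
eef_pos: [0.5171, 0.0543, 0.1602]
tool_rot: [0.503, -0.497, -0.503, -0.497]
ft_force: [-0.3, -0.6, -4.5]
grip_width: 0.0625
```

```bash
python3 - <<'E'
from h import *
goal((.517,.0535,.161),1.58)
im,d,c=shot('scene','pics/s11.png');crop(im,260,170,80,60,10,'pics/s11c.png')
# project lock model points: case front edge at leg, tip; staple plane pts
E
```

```text
shift [-0.003  0.    -0.003] turn [0.004 0.    0.001] | pos [0.5171 0.0543 0.1602] jawyaw 1.582 q [ 0.1   0.32 -0.08  1.17  0.    0.09] t 13.9 w 0.0625 F [-0.3 -0.6 -4.5]
```

View pics/s11c.png

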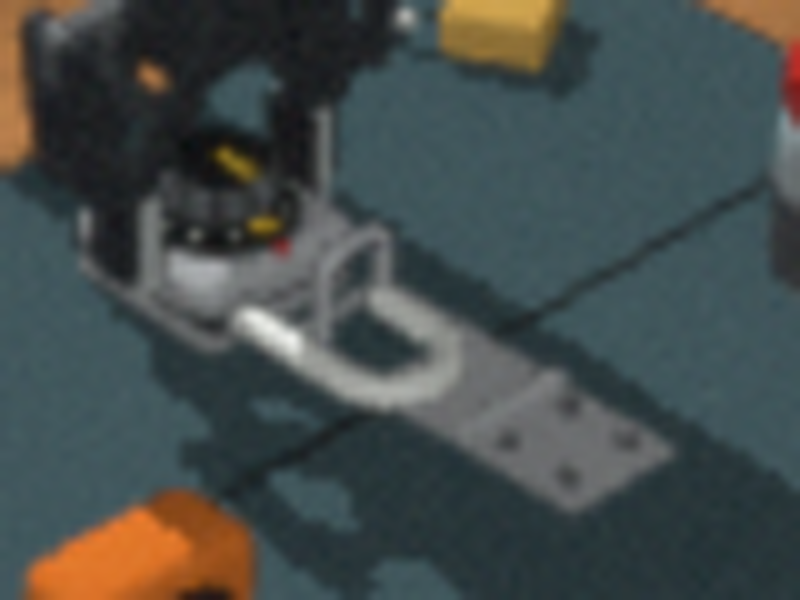

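The arch now stands in the gap, with the leg tip beyond it at about crop (375,300). I'll lift slowly at first.

Call:
{"op": "apply_moves", "data": {"targets": [-0.02, 0, 0, 0, 0, 0, 0, -0.04, 0, 0, 0, 0, 0, 0, -0.06, 0, 0, 0, 0, 0, 0, -0.06, 0, 0, 0, 0, 0, 0]}}

```text
clock: 14.28
eef_pos: [0.5178, 0.0544, 0.1768]
tool_rot: [0.503, -0.496, -0.502, -0.498]
ft_force: [0.0, 0.1, -5.6]
grip_width: 0.0622
```

Call:
{"op": "apply_moves", "data": {"targets": [-0.04, 0, 0, 0, 0, 0, 0, -0.08, 0, 0, 0, 0, 0, 0, -0.12, 0, 0, 0, 0, 0, 0, -0.18, 0, 0, 0, 0, 0, 0, -0.25, 0, 0, 0, 0, 0, 0, -0.32, 0, 0, 0, 0, 0, 0, -0.4, 0, 0, 0, 0, 0, 0, -0.48, 0, 0, 0, 0, 0, 0, -0.52, 0, 0, 0, 0, 0, 0, -0.52, 0, 0, 0, 0, 0, 0, -0.52, 0, 0, 0, 0, 0, 0, -0.52, 0, 0, 0, 0, 0, 0]}}

```text
clock: 15.28
eef_pos: [0.5164, 0.0543, 0.3045]
tool_rot: [-0.503, 0.497, 0.503, 0.497]
ft_force: [-0.2, 0.1, -5.1]
grip_width: 0.0626
```

```bash
python3 - <<'E'
from h import *
goal((.517,.0535,.3),1.58)
im,d,c=shot('scene','pics/s12.png');crop(im,190,110,200,150,4,'pics/s12c.png')
im,d,c=shot('side','pics/d12.png');crop(im,165,120,200,150,4,'pics/d12c.png')
goal((.517,.0535,.3),1.58);print(bot.get_obs()['joint_vel'].round(3))
E
```

```text
shift [ 0.018 -0.002 -0.003] turn [ 0.004 -0.    -0.002] | pos [0.5164 0.0543 0.3045] jawyaw 1.582 q [0.1  0.26 0.22 1.53 0.   0.09] t 15.2833 w 0.0626 F [-0.2  0.1 -5.1]
shift [ 0.016 -0.003 -0.003] turn [ 0.004 -0.    -0.005] | pos [0.5161 0.0542 0.3039] jawyaw 1.582 q [0.1  0.26 0.22 1.53 0.   0.09] t 15.3833 w 0.0625 F [ 1.3 -0.2 -5. ]
[ 0.001  0.003 -0.002 -0.    -0.    -0.001]
```

View pics/s12c.png

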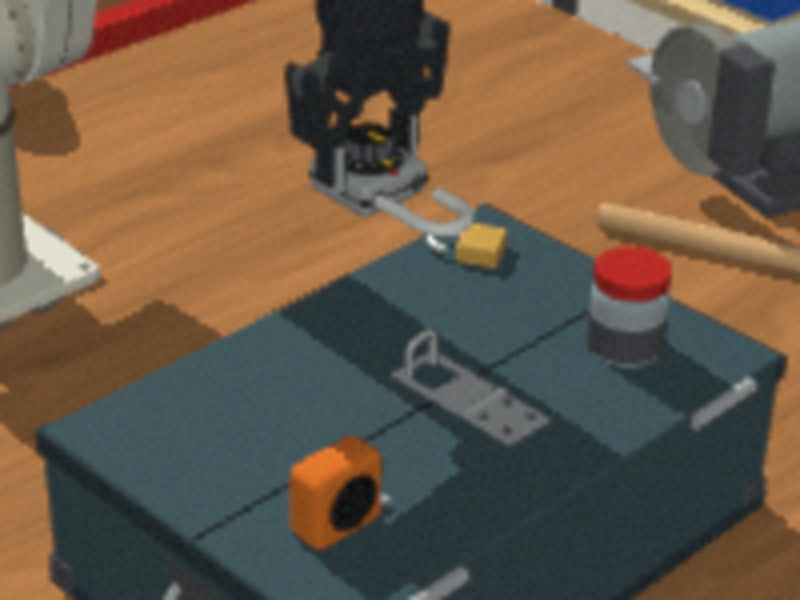

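View pics/d12c.png

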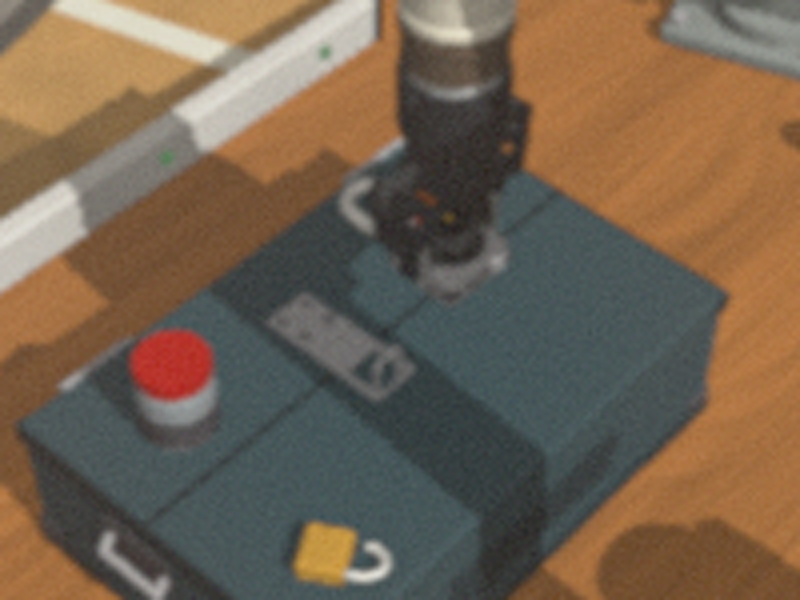

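The lock is off the staple, open, level and still, with its underside about 14 cm above the chest top. The other items are where they were, so I'm handing it in.

```bash
python3 -c "
from workcell import bot
print(bot.job_done())"
```

```text
the job is handed in; nothing more can be done
None
```

I turned the dial about 2.4 rad clockwise by its knob and let it spring into its notch. I then gripped the case by its sides, pulled it back until the shackle was fully out, pushed it forward until the staple sat in the gap and lifted the lock off. The job was handed in at about 15.4 s; no verdict was reported.

What my checks showed:
- **Dial:** after I let go, the wrist picture showed the yellow mark at the red index.
- **Shackle:** the pull stopped after about 30 mm at 19 N, which fits roughly 8 mm of slack plus 22 mm of slide. The pictures show the short leg clear of the case. I did not measure the shackle opening directly.
- **Final hold:** the fingers were 62.5 mm apart on the case, the wrist force was about 5 N (the lock's weight), and the joints were at rest. From the tool height, the underside is about 14 cm above the chest top, and the lock is level with the dial up.
- **Other things:** in the last two pictures the key padlock, tape measure and jar are where they started. I did not recheck the tools and spray can on the bench, but the arm stayed clear of them.

No check failed. While being turned, the case swung about 0.1 rad, which I corrected after gripping it.

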